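Close the refilled coffee machine and zero its cup counter

TASK

The bean hopper of the coffee machine has just been refilled: press its hinged lid down until it is fully home on the rim. Then turn the long pointer knob on the sloping panel, which counts the cups since the last refill, back to its zero stop. Do not change the round strength dial, and leave the things standing around the machine where they are.

Things in the scene. Friction and masses are not known exactly. Their poses are not given: they have to be found in the camera images.
- machine: Grey coffee machine, fixed, 280 (x) by 370 mm (y). Origin on the counter, mid-base; its front (-x) faces right and somewhat away from the robot, its y roughly to the robot. Near half: bean hopper 200 x 160 mm centred at y +95 mm, rim 190 mm high; spout and low drip tray in front. Far half (y -195 to -5 mm): panel sloping 29 deg, from 45 mm high at x -140 to 154 mm high at x +60 mm.
- ledge_edge (a point): Middle of the lower front edge of the cup ledge, a plate 190 mm wide (machine y) that overhangs the upper end of the sloping panel, 243 mm above the counter; a column carries it at the back, and cups on it reach 310 mm. It blocks the space straight above the knob, so the knob is reached square to the panel, the tool leaning out to the machine's front.
- hopper_lid (a joint): Angle of the hopper lid, rad: 0 = fully home on the rim, grows as it opens upward about its hinge at the hopper's back (along machine y, at machine x +95, z 190 mm). Starts ajar, 0.2 to 0.42. Stiff: it stays where left; about 6 N at lid_press moves it. A flat grey plate 206 x 166 mm, its top 13 mm over the rim.
- lid_press (a point): Where to press on the top face of the hopper lid: 28 mm behind its front edge (machine -x), mid-width. Moves with the lid, 175 mm ahead of the hinge; z axis out of the lid's top. When the lid is home this point is at machine x -80, y +95, z 203 mm.
- counter_knob (a joint): Angle of the pointer knob (cup counter), rad: 0 = at its zero stop, 2.85 = other stop. For someone facing the panel from the machine's front the pointer at 0 points level to the left (machine +y), at the stop pin and first mark, and the value grows clockwise over the top; turn it back counter-clockwise. Starts 1.0 to 2.6. Stiff, 0.12 N m; stays where left.
- knob_grip (a point): Where to grip the pointer knob: on its axis, 33 mm out from the panel. z axis out of the panel along the knob's axis (29 deg from vertical, leaning to machine -x), x along the bar to its pointed end; turns with the knob. A black bar 78 mm long (white line towards the pointed end), 16 mm wide, top 45 mm out from the panel, on a disc 60 mm wide and 9 mm high.
- dial_mark (a point): Mark on the rim of the round strength dial (48 mm wide, 24 mm high, on the same panel, its centre 115 mm down the slope from the knob's): to be left as it is.
- mug: White mug, 80 mm wide, 90 mm high, handle along its y; origin under its centre. Bystander.
- sugar_jar: Glass jar with steel cap, 68 mm wide, 130 mm high; origin under its centre. Bystander.
- creamer_can: Steel can with paper label, 74 mm wide, 100 mm high; origin under its centre. Bystander.

How it is judged (in metres and radians):
On the way, in this order (a step that is already met when the one before it is completed fails the run):
1. the hopper lid is pressed fully home, before the counter is zeroed (value of joint hopper_lid below 0.03 rad), for 0.2 s.
2. the pointer knob is back at its zero stop (value of joint hopper_lid below 0.03 rad and value of joint counter_knob below 0.06 rad), for 0.2 s.
At the end, for the whole second after the job is handed in: The hopper lid is home (within 0.03 rad, about 6 mm at its front edge) and the pointer knob rests at its zero stop (within 0.06 rad, about 3.5 degrees) (all of step 2 and velocity of joint counter_knob between -0.05 and 0.05 rad/s); the robot touches nothing.
It fails at once if the round strength dial is turned (its mark moves more than 6 mm) (distance of dial_mark from where it was at the start of the episode above 0.006 m).
It fails at once if a thing around the machine is moved more than 20 mm or tipped (distance of any of mug, sugar_jar, creamer_can from where it was at the start of the episode above 0.02 m or angle between any of mug, sugar_jar, creamer_can's own z axis and vertical above 0.3 rad).
It also fails if it takes over 50 s, if anything falls off the work surface, if the arm or the gripper's body presses on something with over 40 N, if the wrist force passes 120 N, or if a joint passes its speed limit or range.

ROBOT

A 6-joint arm with a two-finger parallel gripper is mounted at the origin on the work surface. World frame = base frame: x ahead of the robot, y to its left, z up, the work surface at z = 0. Lengths are in mm, angles in rad, forces in N, time in s.
With the tool pointing down it reaches from about 300 to 775 mm from the base axis. Payload 14.6 kg.
Tool frame: the origin (TCP) lies at the very end of the fingers, on their centre line; the grasp point (between the pads) lies 19 mm behind it; z points along the fingers, y is the line along which they close (so a half turn about z gives the same grasp; the last joint's range is limited). The gripper opens to 94 mm and grips with 3 to 60 N. Pads are 16 mm wide; open, the fingers measure 119 mm over their backs; the gripper's body (75 mm by 177 mm) begins 78 mm behind the grasp point.
Start: joints at [-1.379, 0.3, 1.521, -0, 1.321, -0.067], TCP at [140.75, -531.675, 205.446] pointing down, gripper open.
Joint ranges: [-3.03, 3.03], [-0.79, 2.21], [0.23, 2.52], [-1.04, 4.18], [0, 3.07], [-2.55, 2.55]. Speed limits (rad/s): [2.22, 2.22, 2.57, 3.14, 3.14, 3.14].

INTERFACE

Orientations are given as [roll, pitch, yaw] about the fixed x, y, z axes, in that order (R = Rz(yaw) Ry(pitch) Rx(roll)).
In Python, from cell import manip, camera, get_calibration gives the robot as it stands. The module is installed in compiled form; this text tells all that it offers.
- The arm moves only by the tool jog_arm, never from a script. Its argument "plan" is one flat list of numbers, 6 for each row, row after row: the shift along the world's x, y, z in m, then the turn, a rotation vector about the world's x, y, z in degrees. A call has 1 to 20 rows; each row is the pose to reach, as a shift and turn from the pose commanded when the call began; what a row does not reach only later rows make up. A row lasts 1/10 s, in which the tool goes at most 50 mm and 8.59 degrees, less where a joint would pass 70% of its speed; a pose out of reach is approached as far as the arm can. A call with a gripper value outside its range is refused whole. "claw" is the finger opening in m, from 0 to 0.094, set as the call begins (left out, the last holds). The fingers move at their own pace and stop on an object; "force" is the grip in N (left out, the last holds). Time passes only in rows, so rows that repeat a pose let the fingers close. It gives the time, the measured TCP pose, the force, the opening and the grip force at its end, in the units of the state.
- manip.read_state(): the state, without advancing time (a new reading comes with each control period).
- camera(name): name is "scene" or "top"; returns (picture, depth): 420x560x3 uint8, red, green, blue; 420x560 float32, mm along the optical axis (not along the pixel's ray), 0 where there is no reading.
- get_calibration(name): a dict with "fx", "fy", "cx", "cy" (pixels), "origin" and "attitude" of the camera in the world. Camera axes: x right, y down, z forward; pixel columns grow to the right and rows downward; lengths in mm; the calibration is good to about 2 mm. A picture is of the moment at which its call begins. get_calibration takes no time and is no camera call.
- manip.sign_off(): hands the job in; it is judged then, once.
The state is a dict: "clock": time; "joints": joint angles; "qd": joint speeds; "effort": joint torques, N m; "eef_pos": TCP position; "eef_rot": TCP orientation; "wrist_force": force on the tool from outside, world axes, zero at the start; "moment": the same for the moment, N m; "finger_gap": finger opening in mm; "finger_force": force on a finger pad.
Only numpy, scipy, OpenCV 4.12 (cv2) and the standard library are available. Lean on these libraries where they do the work, as an engineer would, in place of code of your own. Each camera call takes 0.05 s, during which the arm holds its last target. There are 200 camera calls.

## Working session

There is one attempt and no reset: what is moved stays moved. The work goes in short steps, Python scripts to look and compute and a tool call to move; the robot and the scene stay as the last step left them, time stands still between calls to the robot, and variables do not carry over. Pictures are saved under pics/ and viewed, at most 10 in all, crops included, and the job is handed in when it is done.

Besides the shell and the picture viewer there is one more tool, called after ">>>" as a command line: name --argument value ..., lists and objects as JSON in quotes. jog_arm: Moves the arm, as the interface text tells. Its arguments: {"type":"object","properties":{"plan":{"type":"array"},"claw":{"type":"number"},"force":{"type":"number"}},"required":["plan"]}

```bash
mkdir -p pics
cat > h.py <<'E'
import numpy as np, cv2
from cell import manip, camera, get_calibration
np.set_printoptions(precision=3,suppress=True)
def shot(n):
    p,d=camera(n); c=get_calibration(n); return p,d,c
def cloud(d,c):
    v,u=np.indices(d.shape); P=np.dstack([(u-c['cx'])/c['fx']*d,(v-c['cy'])/c['fy']*d,d])
    return P
E
python3 - <<'E'
from h import *
for n in("scene","top"):
    p,d,c=shot(n); cv2.imwrite(f"pics/{n}0.png",p[...,::-1]); np.savez(f"{n}0.npz",p=p,d=d); print(n,c)
print(manip.read_state())
E
```

```text
scene {'fx': 422.8369333996659, 'fy': 422.8369333996659, 'cx': 280.1029902317137, 'cy': 214.08243474505468, 'origin': array([1372.917,  361.877,  703.7  ]), 'attitude': array([-2.149,  0.015,  1.913])}
top {'fx': 395.2858436971328, 'fy': 395.2858436971328, 'cx': 281.80036966974086, 'cy': 207.284277203767, 'origin': array([534.547,  86.141, 967.675]), 'attitude': array([-3.078, -0.006, -1.583])}
{'clock': 0.1, 'joints': array([-1.379,  0.3  ,  1.521, -0.   ,  1.321, -0.067]), 'qd': array([-0.   , -0.001, -0.001, -0.001, -0.002,  0.001]), 'effort': array([  0.002, -53.264, -35.328,   0.071,   0.024,  -0.   ]), 'eef_pos': array([ 140.693, -531.463,  204.954]), 'eef_rot': array([-3.141, -0.   ,  0.259]), 'wrist_force': array([-0.647,  0.007, -0.106]), 'moment': array([-0.019, -0.026, -0.013]), 'finger_force': 0.0, 'finger_gap': 93.71678017074113}
```

View pics/scene0.png

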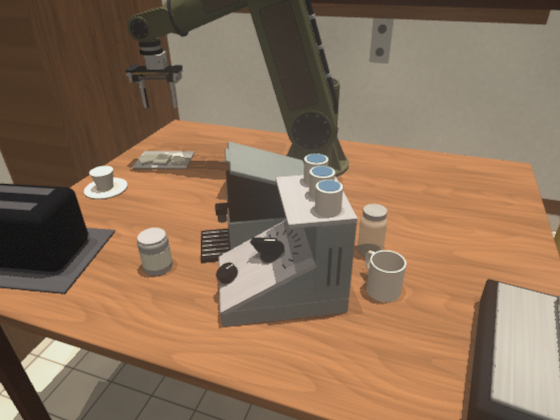

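View pics/top0.png

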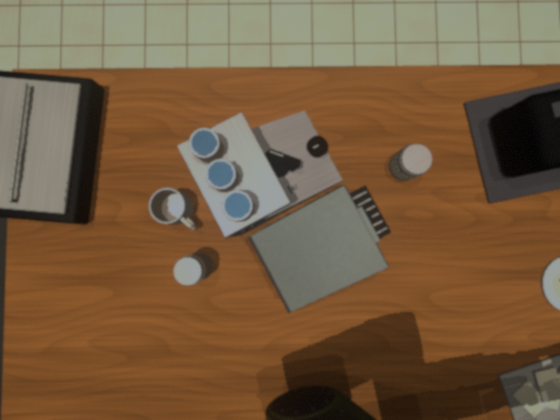

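The top view shows the lid at corners (345,187), (387,267), (290,310) and (250,235), the ledge with cups at (180-290,114-235), the knob near (285,160) and the dial at (317,146). In the scene view the knob is near (268,248) and the dial at (228,272). Next I'll measure with depth.

```bash
cat >> h.py <<'E'
from scipy.spatial.transform import Rotation as R
def world(d,c):
    W=cloud(d,c)@R.from_euler('xyz',c['attitude']).as_matrix().T+c['origin']; W[d==0]=np.nan; return W
def plane(P):
    c=P.mean(0)
    for _ in range(4):
        n=np.linalg.svd(P-c,full_matrices=False)[2][2]; n*=np.sign(n[2]); r=(P-c)@n; P=P[abs(r)<max(2,2*np.median(abs(r)))]; c=P.mean(0)
    return c,n,np.std((P-c)@n)
def poly(shape,pts):
    m=np.zeros(shape,np.uint8); cv2.fillPoly(m,[np.array(pts,np.int32)],1); return m>0
E
python3 - <<'E'
from h import *
for n in("scene","top"):
    f=np.load(n+"0.npz"); c=get_calibration(n); W=world(f['d'],c); p=f['p']; g=p.max(2)
    if n=="top":
        t=poly(g.shape,[(20,330),(120,330),(120,400),(20,400)])
        print("table z",np.nanmedian(W[t][:,2]))
        z=W[...,2]
        for nm,roi,lo in(("lid",[(335,170),(405,270),(290,325),(235,240)],170),("ledge",[(235,95),(305,200),(225,250),(165,140)],235)):
            m=(poly(g.shape,roi)&(z>lo)).astype(np.uint8)
            k=cv2.erode(m,np.ones((7,7)))>0
            P=W[k]; P=P[np.isfinite(P[:,0])]
            if nm=="ledge": print("hist",np.histogram(P[:,2],bins=np.arange(235,325,5))); P=P[abs(P[:,2]-np.median(P[:,2]))<8]
            print(nm,plane(P))
            Q=W[m>0][:,:2].astype(np.float32); Q=Q[np.isfinite(Q[:,0])]
            r=cv2.minAreaRect(Q); print(r,cv2.boxPoints(r))
    # panel
    roi=[(262,128),(303,115),(337,178),(300,195)] if n=="top" else [(222,290),(300,228),(312,258),(222,310)]
    m=poly(g.shape,roi)&np.isfinite(W[...,0])
    b=m&(g>75); cc,nn,s=plane(W[b]); print(n,"panel",cc,nn,s,np.degrees(np.arccos(nn[2])), np.degrees(np.arctan2(nn[1],nn[0])))
    big=poly(g.shape,[(255,125),(305,112),(342,180),(290,205)] if n=="top" else [(215,285),(290,222),(315,262),(222,315)])
    h=(W-cc)@nn
    k=big&(g<60)
    print("dark heights",np.histogram(h[k],bins=np.arange(-5,60,5)))
    bar=big&(g<60)&(h>36)&(h<52); P=W[bar]; print("bar",P.shape,np.median(P,0),(P.min(0),P.max(0)) if len(P) else'')
    im=cv2.resize(p[105:215,235:355] if n=="top" else p[215:325,205:325],None,fx=5,fy=5,interpolation=2); cv2.imwrite(f"pics/{n}c.png",im[...,::-1])
E
```

```text
scene panel [728.81   93.336 103.702] [ 0.219 -0.426  0.878] 0.8809110949277223 28.617890693204135 -62.7964870551607
dark heights (array([  0,   1, 113,  42,  37,  41,  38,  32,  29,  32,   4,   0]), array([-5,  0,  5, 10, 15, 20, 25, 30, 35, 40, 45, 50, 55]))
bar (59, 3) [701.75   95.554 158.578] (array([694.753,  72.033, 143.251]), array([706.392, 109.485, 169.123]))
table z -0.5862128482683602
lid (array([501.967,  17.032, 237.308]), array([-0.157,  0.299,  0.941]), np.float64(0.9484730109832341))
((509.7300109863281, 21.522064208984375), (184.41441345214844, 209.4024658203125), 27.35869789123535) [[ 379.72    72.137]
 [ 475.953 -113.843]
 [ 639.74   -29.093]
 [ 543.507  156.887]]
hist (array([   0,    0,    0, 1866, 1634,   23,   25,   24,   43,   27,   30,
         34,   35,   32,  591, 1050,    0]), array([235, 240, 245, 250, 255, 260, 265, 270, 275, 280, 285, 290, 295,
       300, 305, 310, 315, 320]))
ledge (array([644.331, 156.369, 254.878]), array([-0.001, -0.001,  1.   ]), np.float64(0.943974892728678))
((642.1941528320312, 169.51223754882812), (190.01690673828125, 134.11778259277344), 27.348987579345703) [[526.998 185.428]
 [588.613  66.301]
 [757.391 153.597]
 [695.776 272.723]]
top panel [714.778  32.638  76.699] [ 0.223 -0.432  0.874] 0.9095003902025626 29.10923429054437 -62.746073028743254
dark heights (array([  0,   1,  95,  52,  52, 181,  71,  36,  40, 131,  32,   0]), array([-5,  0,  5, 10, 15, 20, 25, 30, 35, 40, 45, 50, 55]))
bar (195, 3) [687.088  70.24  151.25 ] (array([674.399,  42.517, 138.234]), array([701.395, 109.46 , 168.808]))
```

View pics/topc.png

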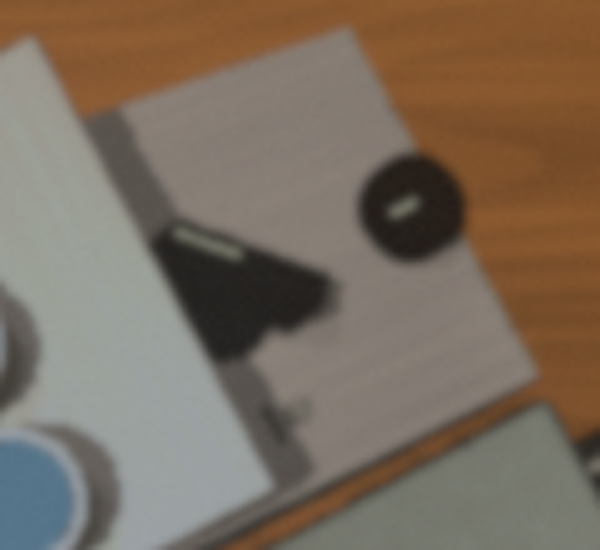

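View pics/scenec.png

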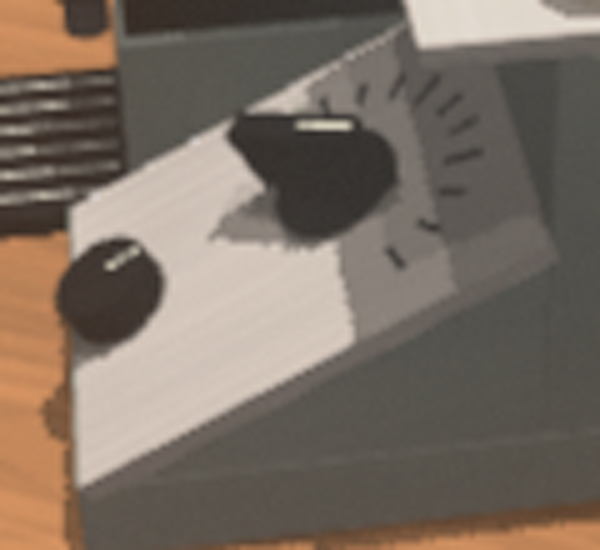

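```bash
cat >> h.py <<'E'
X=np.array([-.459,.888,0]);Y=np.array([-.888,-.459,0]);Z=np.array([0,0,1.]);O=np.array([586.2,58.8,0])
M=np.stack([X,Y,Z]); tm=lambda P:(P-O)@M.T; tw=lambda p:np.asarray(p)@M+O
a=np.radians(29); U=np.array([np.cos(a),0,np.sin(a)]);N=np.array([-np.sin(a),0,np.cos(a)]);B0=np.array([-140,0,45.])
def pan(W): # panel coords: up-slope, machine y, height
    q=tm(W)-B0; return np.stack([q@U,q[...,1],q@N],-1)
E
python3 - <<'E'
from h import *
for n in("scene","top"):
    f=np.load(n+"0.npz"); c=get_calibration(n); W=world(f['d'],c); g=f['p'].max(2).astype(float); P=pan(W); u,v,h=P[...,0],P[...,1],P[...,2]
    inp=(u>-10)&(u<225)&(v>-195)&(v<-5)
    dial=inp&(u<75)&(h>19)&(h<29)&(g<75); q=P[dial]; print(n,"dial",len(q),cv2.minEnclosingCircle(q[:,:2].astype(np.float32)),q.mean(0))
    b=inp&(h>39)&(h<50)&(u>75); q=P[b]; print("bar",len(q),cv2.minAreaRect(q[:,:2].astype(np.float32)),np.median(q,0)); 
    r=cv2.boxPoints(cv2.minAreaRect(q[:,:2].astype(np.float32)));print(r)
    l=b&(g>105); q=P[l];print("line",len(q),q.mean(0) if len(q) else'', q[q[:,0].argmin()] if len(q) else'',q[q[:,0].argmax()] if len(q) else'')
    dk=inp&(u>75)&(h>5)&(h<13)&(g<60); q=P[dk]; print("disc",len(q),q.min(0),q.max(0))
    k=(W[...,2]>20)&(W[...,2]<150)
    if n=="top":
        Wl=W; 
        for nm,roi in(("mug",[(145,180),(200,180),(200,235),(145,235)]),("sugar",[(165,245),(215,245),(215,290),(165,290)]),("can",[(385,140),(440,140),(440,185),(385,185)])):
            m=poly(g.shape,roi)&(W[...,2]>80)&(W[...,2]<150); w=W[m]; print(nm,w.mean(0),tm(w.mean(0)))
    lid=(abs(tm(W)[...,1]-95)<30)&(W[...,2]>195)&(tm(W)[...,0]<95)&(tm(W)[...,0]>-110)
    q=tm(W)[lid]; 
    if len(q)>30: print("lid front x",np.percentile(q[:,0],[1,99]),q[:,2].max())
print(tw([-80,95,203]))
E
```

```text
scene dial 194 ((28.073637008666992, -99.44654083251953), 25.427072525024414) [  28.513 -104.376   24.145]
bar 180 ((143.24615478515625, -100.32257080078125), (18.469661712646484, 78.0191421508789), 52.611846923828125) [ 144.348 -102.212   44.808]
[[ 106.644  -83.973]
 [ 168.633 -131.347]
 [ 179.848 -116.672]
 [ 117.859  -69.298]]
line 24 [ 155.241 -107.211   45.376] [110.324 -79.291  44.441] [ 169.765 -119.721   44.999]
disc 142 [ 114.509 -129.088    6.009] [171.023 -85.604  12.804]
lid front x [-102.126   85.166] 273.62283597680255
top dial 255 ((30.7265625, -100.1712875366211), 23.701318740844727) [  31.184 -100.234   23.463]
bar 253 ((145.0771484375, -101.14473724365234), (17.638248443603516, 77.42131042480469), 48.37152862548828) [ 145.713 -100.371   43.788]
[[ 110.284  -82.021]
 [ 168.154 -133.452]
 [ 179.871 -120.268]
 [ 122.001  -68.837]]
line 2 [ 152.086 -109.061   43.987] [ 147.722 -107.421   41.578] [ 156.451 -110.701   46.396]
disc 116 [ 128.741 -103.718    5.099] [160.925 -71.355  12.844]
mug [598.001 337.346  88.33 ] [ 241.932 -138.331   88.33 ]
sugar [458.74  276.041 122.484] [251.414  13.471 122.484]
can [ 692.856 -216.173   97.686] [-293.132   31.502   97.686]
lid front x [-99.797  92.737] 276.13009624510266
[538.56  -55.845 203.   ]
```

>>> jog_arm --plan '[0, 0, 0.135, 0, 0, 0, 0, 0, 0.135, 0, 0, 0, 0.394, 0.4835, 0.135, 0, 0, 0, 0.394, 0.4835, 0.135, 0, 0, 0, 0.394, 0.4835, 0.135, 0, 0, 0, 0.394, 0.4835, 0.135, 0, 0, 0, 0.394, 0.4835, 0.135, 0, 0, 0, 0.394, 0.4835, 0.135, 0, 0, 0, 0.394, 0.4835, 0.135, 0, 0, 0, 0.394, 0.4835, 0.135, 0, 0, 0, 0.394, 0.4835, 0.135, 0, 0, 0, 0.394, 0.4835, 0.135, 0, 0, 0, 0.394, 0.4835, 0.135, 0, 0, 0, 0.394, 0.4835, 0.135, 0, 0, 0, 0.394, 0.4835, 0.135, 0, 0, 0, 0.394, 0.4835, 0.135, 0, 0, 0, 0.394, 0.4835, 0.135, 0, 0, 0]' --claw 0

```text
clock: 1.8
eef_pos: [534.6, -48.1, 339.9]
eef_rot: [-3.141, 0.001, 0.26]
wrist_force: [-0.2, -0.5, -0.0]
finger_gap: 0.5
finger_force: 0.0
```

```bash
python3 -c "
from h import *
s=manip.read_state();print(s);print(tm(s['eef_pos']))"
```

```text
{'clock': 1.8, 'joints': array([-0.158,  0.207,  1.33 , -0.   ,  1.606,  1.153]), 'qd': array([-0.03 , -0.02 ,  0.011, -0.001,  0.001, -0.001]), 'effort': array([  1.769, -48.905, -37.993,   0.12 ,  -0.066,   0.124]), 'eef_pos': array([534.615, -48.079, 339.896]), 'eef_rot': array([-3.141,  0.001,  0.26 ]), 'wrist_force': array([-0.159, -0.476, -0.006]), 'moment': array([-0.017, -0.012,  0.012]), 'finger_force': 0.0, 'finger_gap': 0.45752289514140676}
[-71.231  94.865 339.896]
```

>>> jog_arm --plan '[0, 0, -0.03, 0, 0, 0, 0, 0, -0.06, 0, 0, 0, 0, 0, -0.075, 0, 0, 0, 0, 0, -0.085, 0, 0, 0, 0, 0, -0.095, 0, 0, 0, 0.001, -0.002, -0.105, 0, 0, 0, 0.002, -0.003, -0.115, 0, 0, 0, 0.003, -0.004, -0.123, 0, 0, 0, 0.003, -0.006, -0.13, 0, 0, 0, 0.003, -0.006, -0.134, 0, 0, 0, 0.003, -0.006, -0.134, 0, 0, 0]'

```text
clock: 2.9
eef_pos: [537.6, -55.0, 206.8]
eef_rot: [3.141, -0.001, 0.258]
wrist_force: [-0.3, -1.7, -0.1]
finger_gap: 0.7
finger_force: 0.0
```

>>> jog_arm --plan '[0, 0, -0.001, 0, 0, 0, 0, 0, -0.002, 0, 0, 0, 0, 0, -0.003, 0, 0, 0, 0, 0, -0.004, 0, 0, 0]'

```text
clock: 3.3
eef_pos: [537.9, -55.0, 203.6]
eef_rot: [3.14, -0.001, 0.258]
wrist_force: [-5.1, -3.7, 16.5]
finger_gap: 0.3
finger_force: 8.2
```

Run:
```python
from h import *
for n in("top","scene"):
    p,d,c=shot(n); W=world(d,c); q=tm(W); m=(q[...,0]<85)&(q[...,0]>-105)&(abs(q[...,1]-95)<75)&(q[...,2]>195)&(q[...,2]<290)
    m&=abs(q[...,1]-95)>45 if n=="top" else True
    P=q[m]; P=P[P[:,2]<np.median(P[:,2])+15]; print(n,len(P),plane(P))
    cv2.imwrite(f"pics/{n}1.png",p[...,::-1])
```

```text
top 2397 (array([  2.344,  84.691, 203.089]), array([-0.   ,  0.002,  1.   ]), np.float64(0.9793244609780308))
scene 1647 (array([-19.465,  96.145, 203.9  ]), array([ 0.001, -0.   ,  1.   ]), np.float64(0.823915151975265))
```

View pics/scene1.png

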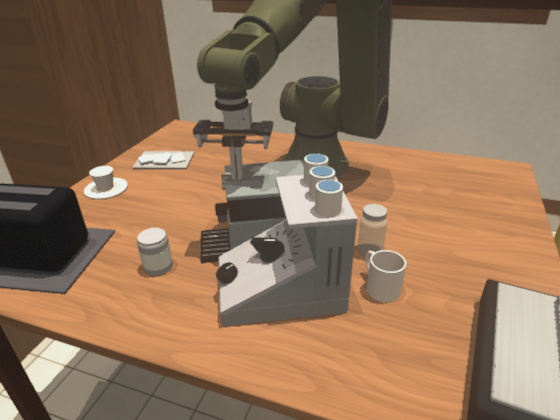

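The picture shows the fingers at (235,180) pressing the lid, which now lies flat: its plane is level at z 203, so it is home. The knob is at 2.25 rad. A gripped 129° turn would swing the gripper body near the ledge, so I'll push the knob's blunt end round along the lower side with closed fingers.

```bash
cat >> h.py <<'E'
KU,KV=144.5,-100.7
def p2w(u,v,h): return tw(B0+u*U+np.array([0,v,0])+h*N)
E
python3 - <<'E'
from h import *
s=manip.read_state(); R0=R.from_euler('xyz',s['eef_rot'])
Uw,Nw,Yw=U@M,N@M,Y
for sg in(1,-1):
    z=-Nw;y=sg*Uw;x=np.cross(y,z); Rt=R.from_matrix(np.stack([x,y,z],1)); rv=(Rt*R0.inv()).as_rotvec(degrees=True)
    print("sign",sg,"rotvec",rv,np.linalg.norm(rv),Rt.as_euler('xyz'))
    for q1 in(-.1,0,.1):
      for f in(1.5,1.8):
        A=(R.from_euler('z',q1)*R.from_euler('y',f)).inv()*Rt
        e=A.as_euler('ZYZ'); print(q1,f,e[0],e[1],(e[2]-np.pi/2+np.pi)%(2*np.pi)-np.pi)
r=35
def c(psi,gap,r=r,h=22):
    e=np.array([np.cos(psi),np.sin(psi)]);m=np.array([-np.sin(psi),np.cos(psi)])
    k=r*e-m*(8+8*abs(m[0])+12.5*abs(m[1])+gap); return k,p2w(KU+k[1],KV-k[0],h)
print("above",p2w(KU-10,KV+48,110)-s['eef_pos'], s['eef_pos'])
k0,w0=c(-2.25,7); print("start",k0,w0,w0-s['eef_pos'])
for psi in np.linspace(-2.25,0,13):
    k,w=c(psi,0); print(round(psi,2),k,(w-w0)/1000)
E
```

```text
sign 1 rotvec [ -15.082   39.354 -162.503] 167.87952612365856 [ 2.635  0.    -2.665]
-0.1 1.5 0.44419874827537414 1.902551900949305 -2.056861044535256
-0.1 1.8 0.4191757874959562 1.6296954976112064 -2.184422543128095
0 1.5 0.4658276179720504 1.8586807989304992 -1.962785759142088
0 1.8 0.44532171878538146 1.5888738964133415 -2.09593711133665
0.1 1.5 0.48285840836783783 1.8130866737132323 -1.8708434413502615
0.1 1.8 0.46776234029282215 1.545915693629806 -2.008534365395068
sign -1 rotvec [27.179 10.524 12.274] 31.623775351396358 [-2.635  0.     0.477]
-0.1 1.5 0.4441987482753742 1.902551900949305 1.0847316090545371
-0.1 1.8 0.4191757874959561 1.6296954976112064 0.9571701104616981
0 1.5 0.46582761797205063 1.8586807989304992 1.178806894447705
0 1.8 0.4453217187853815 1.5888738964133415 1.0456555422531437
0.1 1.5 0.482858408367838 1.8130866737132325 1.2707492122395312
0.1 1.8 0.46776234029282193 1.5459156936298062 1.133058288194725
above [129.942  70.704   2.749] [537.798 -54.93  203.666]
start [-44.61   -8.967] [650.754  56.017 129.949] [112.956 110.947 -73.716]
-2.25 [-39.163 -13.365] [ 0.007 -0.001 -0.002]
-2.06 [-34.996 -20.961] [ 0.013 -0.005 -0.006]
-1.88 [-28.971 -27.589] [ 0.021 -0.007 -0.009]
-1.69 [-21.358 -32.736] [ 0.03  -0.008 -0.012]
-1.5 [-14.346 -36.105] [ 0.038 -0.007 -0.013]
-1.31 [ -9.359 -38.674] [ 0.043 -0.007 -0.014]
-1.12 [ -3.503 -40.465] [ 0.049 -0.006 -0.015]
-0.94 [  3.103 -41.142] [ 0.055 -0.003 -0.016]
-0.75 [ 10.205 -40.393] [ 0.061  0.001 -0.015]
-0.56 [ 17.426 -37.987] [ 0.067  0.006 -0.014]
-0.38 [ 24.304 -33.813] [ 0.071  0.012 -0.012]
-0.19 [ 30.328 -27.915] [ 0.074  0.02  -0.009]
0.0 [ 35.  -20.5] [ 0.075  0.028 -0.006]
```

>>> jog_arm --plan '[0, 0, 0.04, 0, 0, 0, 0, 0, 0.08, 0, 0, 0, 0.04, 0.02, 0.08, 6.8, 2.6, 3.1, 0.08, 0.04, 0.07, 13.6, 5.3, 6.1, 0.12, 0.055, 0.06, 20.4, 7.9, 9.2, 0.135, 0.06, 0.05, 27.2, 10.5, 12.3, 0.135, 0.06, 0.04, 27.2, 10.5, 12.3, 0.135, 0.06, 0.04, 27.2, 10.5, 12.3, 0.135, 0.06, 0.04, 27.2, 10.5, 12.3]'

```text
clock: 4.3
eef_pos: [672.4, 6.0, 244.4]
eef_rot: [-2.636, -0.002, 0.478]
wrist_force: [-0.9, -0.3, 0.7]
finger_gap: 0.8
finger_force: 0.0
```

Run:
```python
from h import *
s=manip.read_state(); print(s['joints'],s['eef_pos'],s['eef_rot'],pan(s['eef_pos']))
p,d,c=shot("scene"); P=pan(world(d,c))
h=P[...,2];b=(h>39)&(h<50)&(P[...,0]>90)&(P[...,0]<200)&(P[...,1]>-150)&(P[...,1]<-50); print(b.sum(),cv2.minAreaRect(P[b][:,:2].astype(np.float32)))
q=tm(world(d,c)); m=(q[...,0]<85)&(q[...,0]>-105)&(abs(q[...,1]-95)<75)&(q[...,2]>195)&(q[...,2]<230); print(m.sum(),plane(q[m]))
cv2.imwrite("pics/scene2.png",p[...,::-1])
w=p2w(KU-9,KV+44.6,22);print("to start",w-s['eef_pos'])
```

```text
[-0.199  0.762  0.823  0.406  1.865  0.952] [672.365   5.961 244.404] [-2.636 -0.002  0.478] [143.49  -52.261 148.451]
180 ((142.92906188964844, -99.94985961914062), (15.893182754516602, 78.14824676513672), 50.66169738769531)
1585 (array([-17.634, 102.644, 203.877]), array([-0.001, -0.001,  1.   ]), np.float64(0.8331349413444059))
to start [ -21.589   50.036 -114.471]
```

View pics/scene2.png

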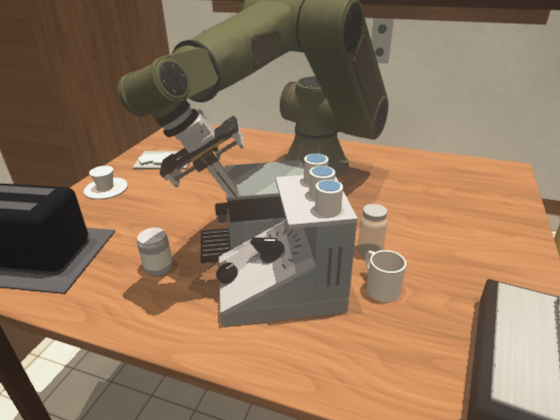

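>>> jog_arm --plan '[-0.006, 0.006, -0.02, 0, 0, 0, -0.01, 0.016, -0.042, 0, 0, 0, -0.013, 0.025, -0.062, 0, 0, 0, -0.016, 0.034, -0.082, 0, 0, 0, -0.019, 0.042, -0.1, 0, 0, 0, -0.0215, 0.05, -0.1145, 0, 0, 0, -0.0215, 0.05, -0.1145, 0, 0, 0, -0.0215, 0.05, -0.1145, 0, 0, 0]'

```text
clock: 5.15
eef_pos: [651.6, 55.8, 130.5]
eef_rot: [-2.636, -0.003, 0.479]
wrist_force: [-0.1, -0.6, 0.2]
finger_gap: 0.7
finger_force: 0.0
```

Run:
```python
from h import *
s=manip.read_state(); print(s['joints'],s['eef_pos'],pan(s['eef_pos']),s['wrist_force'])
```

```text
[-0.137  0.763  1.081  0.408  1.601  0.904] [651.57   55.821 130.53 ] [135.356 -56.681  22.762] [-0.076 -0.614  0.228]
```

>>> jog_arm --plan '[0.007, -0.001, -0.002, 0, 0, 0, 0.013, -0.005, -0.006, 0, 0, 0, 0.021, -0.007, -0.009, 0, 0, 0, 0.03, -0.008, -0.012, 0, 0, 0, 0.038, -0.007, -0.013, 0, 0, 0, 0.043, -0.007, -0.014, 0, 0, 0, 0.049, -0.006, -0.015, 0, 0, 0, 0.055, -0.003, -0.016, 0, 0, 0, 0.061, 0.001, -0.015, 0, 0, 0, 0.067, 0.006, -0.014, 0, 0, 0, 0.071, 0.012, -0.012, 0, 0, 0, 0.074, 0.02, -0.009, 0, 0, 0, 0.074, 0.02, -0.009, 0, 0, 0]'

```text
clock: 6.45
eef_pos: [725.8, 76.9, 119.5]
eef_rot: [-2.634, -0.001, 0.479]
wrist_force: [0.6, -1.1, -1.0]
finger_gap: 0.7
finger_force: 0.3
```

```bash
cat >> h.py <<'E'
def knob():
    for n in("top","scene"):
        p,d,c=shot(n); P=pan(world(d,c)); h=P[...,2];b=(h>39)&(h<50)&(P[...,0]>100)&(P[...,0]<190)&(P[...,1]>-145)&(P[...,1]<-55)&(p.max(2)<60)
        print(n,b.sum(),cv2.minAreaRect(P[b][:,:2].astype(np.float32)))
    im=cv2.resize(p[150:330,160:340],None,fx=3,fy=3); cv2.imwrite(f"pics/k{int(manip.read_state()['clock']*100)}.png",im[...,::-1])
E
python3 - <<'E'
from h import *
s=manip.read_state(); print(s['eef_pos'],pan(s['eef_pos']),s['wrist_force'],s['moment']); knob()
E
ls pics
```

```text
[725.763  76.854 119.462] [ 116.541 -132.219   20.536] [ 0.626 -1.101 -0.996] [-0.282 -0.179 -0.066]
top 130 ((143.66458129882812, -104.09526824951172), (76.2239761352539, 36.428131103515625), 56.734195709228516)
scene 103 ((143.6920166015625, -106.35626983642578), (63.328758239746094, 15.408432006835938), 76.69576263427734)
k655.png
scene0.png
scene1.png
scene2.png
scenec.png
top0.png
top1.png
topc.png
```

>>> jog_arm --plan '[0.001, 0.003, 0.001, 0, 0, 0, 0.001, 0.006, 0.002, 0, 0, 0, 0.001, 0.008, 0.003, 0, 0, 0, 0.0005, 0.009, 0.0035, 0, 0, 0, 0.0005, 0.009, 0.0035, 0, 0, 0]'

```text
clock: 7.05
eef_pos: [726.1, 83.7, 122.1]
eef_rot: [-2.636, -0.0, 0.477]
wrist_force: [4.0, -8.0, -3.5]
finger_gap: 0.7
finger_force: 5.0
```

```bash
python3 - <<'E'
from h import *
s=manip.read_state(); print(s['eef_pos'],pan(s['eef_pos']),s['wrist_force'],s['wrist_force']@(U@M)); knob()
E
ls pics
```

```text
[726.127  83.657 122.082] [ 122.948 -135.664   19.98 ] [ 4.041 -8.009 -3.456] -9.517870221878512
top 138 ((144.13259887695312, -101.7747573852539), (73.87969970703125, 30.38844108581543), 66.5067367553711)
scene 94 ((144.15052795410156, -107.6923599243164), (60.238773345947266, 15.114062309265137), 89.79171752929688)
k655.png
k715.png
scene0.png
scene1.png
scene2.png
scenec.png
top0.png
top1.png
topc.png
```

>>> jog_arm --plan '[-0.0004, 0.0008, 0.0005, 0, 0, 0, -0.0008, 0.0016, 0.001, 0, 0, 0, -0.0012, 0.0023, 0.0015, 0, 0, 0, -0.0012, 0.0023, 0.0015, 0, 0, 0, -0.0012, 0.0023, 0.0015, 0, 0, 0]'

```text
clock: 7.65
eef_pos: [725.8, 83.8, 122.4]
eef_rot: [-2.639, -0.0, 0.474]
wrist_force: [14.1, -19.0, -10.7]
finger_gap: 0.6
finger_force: 12.5
```

>>> jog_arm --plan '[0.002, -0.004, -0.002, 0, 0, 0, 0.005, -0.0095, -0.006, 0, 0, 0, 0.005, -0.0095, -0.006, 0, 0, 0, 0.0094, -0.018, 0.0115, 0, 0, 0, 0.016, -0.031, 0.038, 0, 0, 0, 0.023, -0.044, 0.064, 0, 0, 0, 0.033, -0.065, 0.1, 0, 0, 0, 0.043, -0.09, 0.14, 0, 0, 0, 0.043, -0.11, 0.17, 0, 0, 0, 0.043, -0.11, 0.17, 0, 0, 0, 0.043, -0.11, 0.17, 0, 0, 0]'

```text
clock: 8.75
eef_pos: [741.4, -18.1, 284.6]
eef_rot: [-2.641, -0.015, 0.471]
wrist_force: [0.5, -0.1, -0.4]
finger_gap: 0.5
finger_force: 0.0
```

Run:
```python
from h import *
s=manip.read_state(); print(s['eef_pos'],s['wrist_force'],s['qd']); knob()
p,d,c=shot("scene");q=tm(world(d,c)); m=(q[...,0]<85)&(q[...,0]>-105)&(abs(q[...,1]-95)<75)&(q[...,2]>195)&(q[...,2]<230); print(m.sum(),plane(q[m]))
cv2.imwrite("pics/end.png",cv2.resize(p[120:330,120:400],None,fx=2.5,fy=2.5)[...,::-1])
```

```text
[741.355 -18.059 284.604] [ 0.548 -0.093 -0.383] [ 0.02   0.028  0.008 -0.002 -0.006  0.   ]
top 158 ((145.59976196289062, -99.07371520996094), (71.2264175415039, 15.271485328674316), 89.44966125488281)
scene 0 ((0.0, 0.0), (0.0, 0.0), 0.0)
1755 (array([-25.107,  99.058, 203.867]), array([ 0.   , -0.001,  1.   ]), np.float64(0.832547181616628))
```

View pics/end.png

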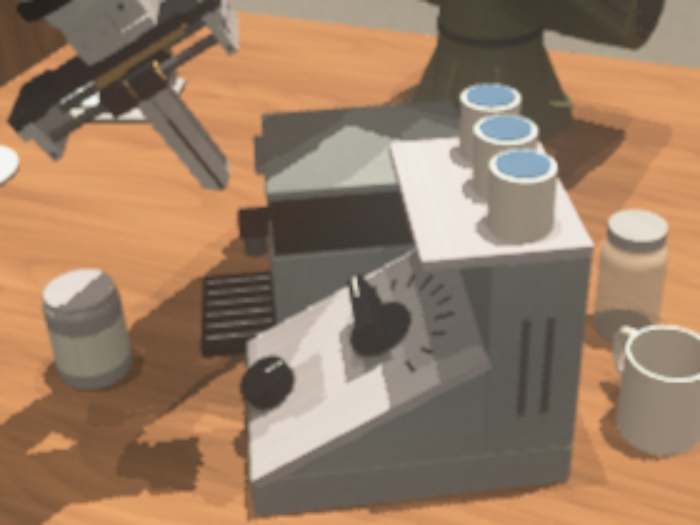

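The picture shows the pointer at (360,295) level toward the hopper, at the zero stop. The lid is flat, the dial at (268,382) looks as before, and the tool at (215,180) is clear of everything. Bar angle measures 89.4°, about 0.01 rad from zero.

```bash
python3 -c "
from cell import manip
print(manip.sign_off())"
```

```text
the job is handed in; nothing more can be done
None
```

The hopper lid is pressed fully home and the cup counter is back at its zero stop; the dial looked unturned, I touched none of the things around the machine, and the job was handed in with the arm clear after about 9 s (sign-off returned no verdict).

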